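# Sort the full tins from the empty ones by weight

## Robot

A 6-joint arm with a two-finger parallel gripper is mounted at the origin on a cart in front of the work surface, level with it; the furniture and walls round the work are solid. World frame = base frame: x ahead of the robot, y to its left, z up, the work surface at z = 0. Lengths are in m, angles in rad, forces in N, time in s.
With the tool pointing down it reaches from about 0.325 to 0.775 m from the base axis. Payload 5.5 kg.
Tool frame: the origin (TCP) lies at the very end of the fingers, on their centre line; the grasp point (between the pads) lies 19 mm behind it; z points along the fingers, y is the line along which they close (so a half turn about z gives the same grasp; the last joint's range is limited). The gripper opens to 88 mm and grips with 3 to 60 N. Pads are 20 mm wide; open, the fingers measure 115 mm over their backs; the gripper's body (75 mm by 178 mm) begins 61 mm behind the grasp point.
Start: joints at [1.216, 0.091, 1.231, -0, 1.82, -0.057], TCP at [0.176, 0.574, 0.223] pointing down, gripper open.
Joint ranges: [-2.87, 2.87], [-0.86, 2.18], [0.17, 2.46], [-1.51, 4.65], [0.06, 2.69], [-2.65, 2.65]. Speed limits (rad/s): [2.57, 2.57, 3.01, 3.14, 3.14, 3.14].

## Interface

Orientations are given as a rotation vector (axis times angle).
In Python, from plant import * gives the robot as it stands. The module is installed in compiled form; this text tells all that it offers.
- The arm moves only by the tool send_rows, never from a script. Its argument "increments" is a list of rows, each an object of numbers: "tx", "ty", "tz": the shift along the world's x, y, z in cm; "twist": the turn about the world's z in degrees. A call has 1 to 5 rows; each row is the pose to reach, as a shift and turn from the pose commanded when the call began; what a row does not reach only later rows make up. A row lasts 1/12 s, in which the tool goes at most 41.7 mm and 7.16 degrees, less where a joint would pass 70% of its speed; a pose out of reach is approached as far as the arm can. A call with a gripper value outside its range is refused whole. "fingers" is the closure, from 0 (fully open) to 1 (shut), set as the call begins (left out, the last holds). The fingers move at their own pace and stop on an object; "newtons" is the grip in N (left out, the last holds). Time passes only in rows, so rows that repeat a pose let the fingers close. It gives the time, the measured TCP pose, the force, the opening and the grip force at its end, in the units of the state.
- observe(): the state, without advancing time (a new reading comes with each control period).
- get_image(name): name is "scene" or "top"; returns a dict with "image" (480x640x3 uint8, blue, green, red), "K" (3x3 intrinsics, pixels), "world_to_cam" (4x4, takes a point from world to camera coordinates). Camera axes: x right, y up, looking along -z (the intrinsics and any distortion apply to the point x, -y, -z); pixel columns grow to the right and rows downward; lengths in m; the calibration is good to about 2 mm. A picture is of the moment at which its call begins. There is no depth.
- finish_job(): hands the job in; it is judged then, once.
The state is a dict: "time_s": time; "qpos": joint angles; "joint_velocities": joint speeds; "tau": joint torques, N m; "tool_pos": TCP position; "tool_rot": TCP orientation; "ft_force": force on the tool from outside, world axes, zero at the start; "wrist_torque": the same for the moment, N m; "opening": opening from 0.0 (shut) to 1.0 (fully open); "finger_force": force on a finger pad.
Only numpy, scipy, OpenCV 4.12 (cv2) and the standard library are available. Lean on these libraries where they do the work, as an engineer would, in place of code of your own. Each camera call takes 0.05 s, during which the arm holds its last target. There are 200 camera calls.

## Task

Three identical closed steel tins stand among the things on the worktop; one or two of them are full and the rest are empty, which you can only tell by feeling their weight. Stand every full tin in the wooden carrier with the spice jar, and every empty tin on the chopping board for refilling. Set them down gently and upright, and leave everything else where it is.

Things in the scene. Friction and masses are not known exactly. Their poses are not given: they have to be found in the camera images.
- tin_a: one of three identical closed round steel tins with flush lids, 56 mm diameter, 130 mm tall, steel wall (grip across the diameter near the top). The lid does not open. Full, it weighs 0.45 to 0.70 kg (a hard sealed pack inside); empty, 0.13 to 0.20 kg; they look the same. Origin: centre of its underside; z up.
- tin_b: one of three identical closed round steel tins with flush lids, 56 mm diameter, 130 mm tall, steel wall (grip across the diameter near the top). The lid does not open. Full, it weighs 0.45 to 0.70 kg (a hard sealed pack inside); empty, 0.13 to 0.20 kg; they look the same. Origin: centre of its underside; z up.
- tin_c: one of three identical closed round steel tins with flush lids, 56 mm diameter, 130 mm tall, steel wall (grip across the diameter near the top). The lid does not open. Full, it weighs 0.45 to 0.70 kg (a hard sealed pack inside); empty, 0.13 to 0.20 kg; they look the same. Origin: centre of its underside; z up.
- carrier: light wooden carrier: an open trough without dividers, fixed, standing on the steel sink's drainer at the left, 286 mm long (its x) by 88 mm wide (its y); walls 8 mm thick and 46 mm high, the middle 60 mm of each end board rises to 71 mm; floor 8 mm thick, so the inside is 270 x 72 mm. One spice jar stands in it somewhere. Origin: centre of its underside; z up.
- board: wooden chopping board lying flat, fixed, 200 mm (its x) by 300 mm (its y), 22 mm thick; a fish tin and a garlic bulb lie towards its two short ends. Origin: centre of its underside; z up.
- spice_0: spice jar standing in the carrier, 46 mm diameter, 106 mm tall; leave it there. Origin: centre of its underside; z up.
- fish_tin: low round tin on the board, 86 mm diameter, 40 mm tall; leave it. Origin: centre of its underside; z up.
- garlic_1: garlic bulb on the board, 61 mm across, 59 mm tall; leave it. Origin: centre of its underside; z up.
- coffee_jar: glass storage jar with a white lid, 84 mm diameter, 165 mm tall, standing among the steel tins; leave it. Origin: centre of its underside; z up.
- milk_tin: food tin with a paper label, 76 mm diameter, 110 mm tall, among the steel tins; leave it. Origin: centre of its underside; z up.
- tumbler_1: clear drinking glass, 77 mm diameter, 94 mm tall, among the steel tins; leave it. Origin: centre of its underside; z up.
- scouring_tub: small plastic tub with a foil-like lid, 72 mm diameter at the top, 71 mm tall, among the steel tins; leave it. Origin: centre of its underside; z up.
There are look-alikes about, which are no part of the job. What is shaped like the tin_b but green is not meant.

How it is judged:
At the end, for the whole second after the job is handed in: Each full tin stands on the carrier's floor (pressing on it with over 3.3 N), each empty tin on the board (0.7 to 3.3 N) with its centre at least 10 mm inside the edge; all upright within 0.1 rad, released and at rest (angle between each of tin_a, tin_b, tin_c's own z axis and vertical below 0.1 rad and linear speed of each of tin_a, tin_b, tin_c below 0.02 m/s and ((x of tin_a in the frame of carrier between -0.115 and 0.115 m and y of tin_a in the frame of carrier between -0.02 and 0.02 m and z of tin_a in the frame of carrier below 0.016 m and contact force between tin_a and carrier above 3.3 N) or (x of tin_a in the frame of board between -0.09 and 0.09 m and y of tin_a in the frame of board between -0.14 and 0.14 m and z of tin_a in the frame of board below 0.03 m and contact force between tin_a and board between 0.7 and 3.3 N)) and ((x of tin_b in the frame of carrier between -0.115 and 0.115 m and y of tin_b in the frame of carrier between -0.02 and 0.02 m and z of tin_b in the frame of carrier below 0.016 m and contact force between tin_b and carrier above 3.3 N) or (x of tin_b in the frame of board between -0.09 and 0.09 m and y of tin_b in the frame of board between -0.14 and 0.14 m and z of tin_b in the frame of board below 0.03 m and contact force between tin_b and board between 0.7 and 3.3 N)) and ((x of tin_c in the frame of carrier between -0.115 and 0.115 m and y of tin_c in the frame of carrier between -0.02 and 0.02 m and z of tin_c in the frame of carrier below 0.016 m and contact force between tin_c and carrier above 3.3 N) or (x of tin_c in the frame of board between -0.09 and 0.09 m and y of tin_c in the frame of board between -0.14 and 0.14 m and z of tin_c in the frame of board below 0.03 m and contact force between tin_c and board between 0.7 and 3.3 N))); the robot touches nothing.
It fails at once if a tin is tipped over (more than 0.7 rad) (angle between any of tin_a, tin_b, tin_c's own z axis and vertical above 0.7 rad).
It fails at once if something else on the worktop, the board or in the carrier is pushed more than 40 mm out of place (distance of any of coffee_jar, milk_tin, tumbler_1, scouring_tub, spice_0, fish_tin, garlic_1 from where it was at the start of the episode above 0.04 m).
It fails at once if a tin is dropped or banged down on the carrier or board (contact over 80 N) (contact force between any of tin_a, tin_b, tin_c and carrier above 80 N or contact force between any of tin_a, tin_b, tin_c and board above 80 N).
It also fails if it takes over 72 s, if anything falls off the work surface, if the arm or the gripper's body presses on something with over 40 N, if the wrist force passes 120 N, or if a joint passes its speed limit or range.

## Working session

There is one attempt and no reset: what is moved stays moved. The work goes in short steps, Python scripts to look and compute and a tool call to move; the robot and the scene stay as the last step left them, time stands still between calls to the robot, and variables do not carry over. Pictures are saved under pics/ and viewed, at most 10 in all, crops included, and the job is handed in when it is done.

Besides the shell and the picture viewer there is one more tool, called after "Emit:" as name(argument=value, ...), one argument or row to a line, values as JSON. send_rows: Moves the arm, as the interface text tells. Its arguments: {"type":"object","properties":{"increments":{"type":"array"},"fingers":{"type":"number"},"newtons":{"type":"number"}},"required":["increments"]}

```bash
mkdir -p pics; cat > h.py <<'E'
from plant import *
import numpy as np, cv2
np.set_printoptions(precision=4,suppress=True)
def ray(d,u,v):
    M=d["world_to_cam"];R=M[:3,:3];c=-R.T@M[:3,3]
    k=np.linalg.inv(d["K"])@[u,v,1.]
    return c,R.T@np.array([k[0],-k[1],-k[2]])
def atz(d,u,v,z):
    c,r=ray(d,u,v);return c+r*(z-c[2])/r[2]
def proj(d,p):
    M=d["world_to_cam"];q=M[:3,:3]@np.array(p)+M[:3,3]
    k=d["K"]@[q[0],-q[1],-q[2]];return k[:2]/k[2]
def tri(d1,p1,d2,p2):
    c1,r1=ray(d1,*p1);c2,r2=ray(d2,*p2)
    s=np.linalg.lstsq(np.c_[r1,-r2],c2-c1,rcond=None)[0]
    a,b=c1+s[0]*r1,c2+s[1]*r2
    return (a+b)/2,np.linalg.norm(a-b)
E
python3 - <<'E'
from h import *
import pickle
D={}
for n in("scene","top"):
    d=get_image(n);D[n]=d;cv2.imwrite(f"pics/{n}0.png",d["image"])
    M=d["world_to_cam"];print(n,d["K"],-M[:3,:3].T@M[:3,3],{k for k in d})
pickle.dump(D,open("D.pkl","wb"))
print(observe())
E
```

```text
scene [[508.8539   0.     316.6303]
 [  0.     508.8539 242.608 ]
 [  0.       0.       1.    ]] [-0.3931 -0.5696  0.9244] {'world_to_cam', 'K', 'image'}
top [[554.5316   0.     320.4368]
 [  0.     554.5316 238.4679]
 [  0.       0.       1.    ]] [ 0.2627 -0.0298  1.6707] {'world_to_cam', 'K', 'image'}
{'time_s': 0.1, 'qpos': array([ 1.2163,  0.0918,  1.2318, -0.    ,  1.8198, -0.0567]), 'joint_velocities': array([-0.002 , -0.0008, -0.0021, -0.0002, -0.0007, -0.0007]), 'tau': array([  0.0019, -44.7857, -40.7569,   0.0699,   0.0285,  -0.0001]), 'tool_pos': array([0.176 , 0.5733, 0.2216]), 'tool_rot': array([-0.466 , -3.1065,  0.0028]), 'ft_force': array([-0.514 ,  0.437 , -0.0542]), 'wrist_torque': array([-0.1018,  0.0084,  0.0022]), 'finger_force': 0.0, 'opening': 0.9992519921126739}
```

View pics/scene0.png

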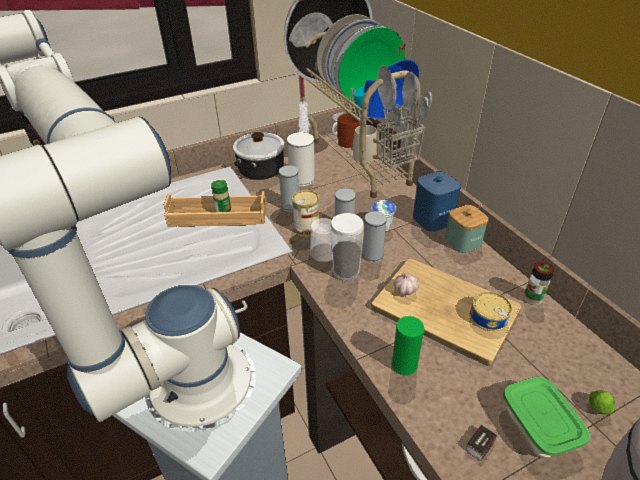

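View pics/top0.png

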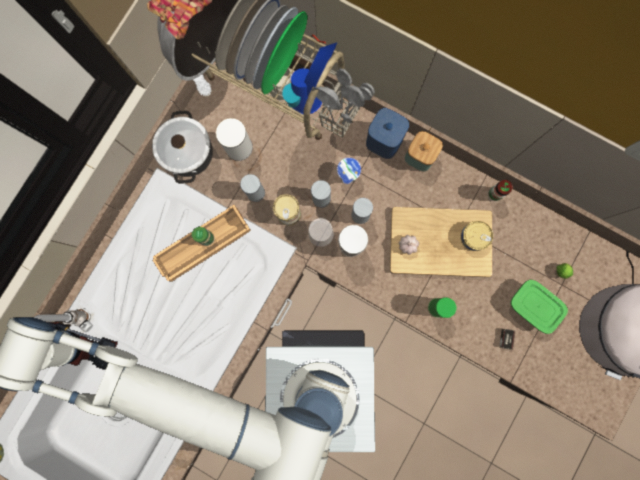

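The scene view shows three grey steel tins at about (289,188), (345,205) and (374,236). In the top view their lids are at about (250,183), (320,187) and (363,206). The green can at scene (407,345), top (444,307), is the look-alike and is left out. I'll enlarge both views to confirm this and measure.

```bash
python3 - <<'E'
from h import *
import pickle
D=pickle.load(open("D.pkl","rb"))
def crop(n,x0,y0,w,h,s,f):
    c=cv2.resize(D[n]["image"][y0:y0+h,x0:x0+w],None,fx=s,fy=s,interpolation=cv2.INTER_CUBIC)
    for x in range((x0+19)//20*20,x0+w,20):
        cv2.line(c,((x-x0)*s,0),((x-x0)*s,6),(0,0,255),1);cv2.putText(c,str(x),((x-x0)*s+2,12),0,.35,(0,0,255),1)
    for y in range((y0+19)//20*20,y0+h,20):
        cv2.line(c,(0,(y-y0)*s),(6,(y-y0)*s),(0,0,255),1);cv2.putText(c,str(y),(8,(y-y0)*s+4),0,.35,(0,0,255),1)
    cv2.imwrite(f,c)
crop("top",145,140,240,145,3,"pics/ct.png")
crop("scene",160,150,240,140,3,"pics/cs.png")
E
```

```text
(no output)
```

View pics/ct.png

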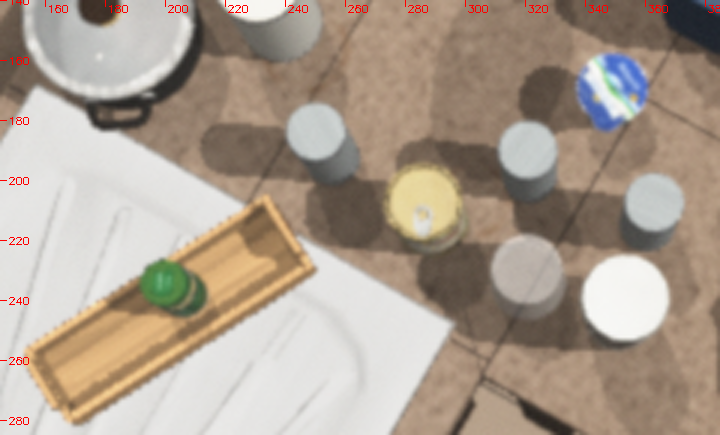

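View pics/cs.png

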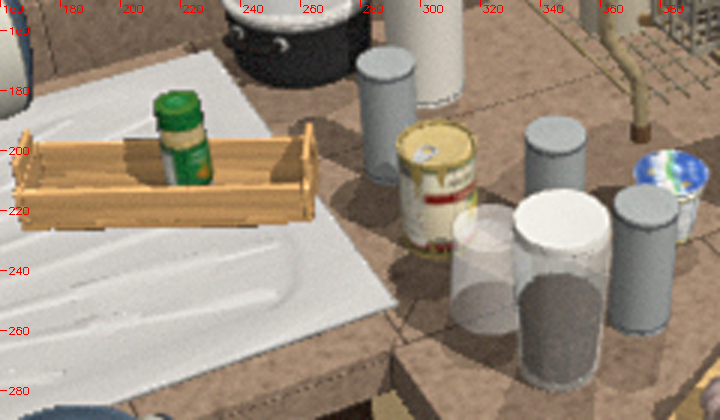

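```bash
python3 - <<'E'
from h import *
import pickle
D=pickle.load(open("D.pkl","rb"));t,s=D["top"],D["scene"]
P={"T1":((250.3,183.7),(288.7,170.7)),"T2":((321,190.3),(345,194.3)),"T3":((362.7,207.3),(375,218.3)),
"jar":((200.3,234.3),(219.7,183.3)),"coffee":((353.7,239.7),(347,223.5)),"milk":((286.3,207.7),(305.5,198)),"tub":((349.3,169.3),(383.7,208)),"tumb":((320.7,231.7),(321.5,225.5)),
"bL":((392,273.5),(373,302)),"bT":((393,208),(410,262.5)),"bR":((493,211),(520,312)),"bB":((491.5,276),(493.5,355)),"fish":((477,234.5),(491,303)),"garlic":((408.5,243),(405,282)),
}
for k,(a,b) in P.items():
    p,e=tri(t,a,s,b);print(k,p,"err",round(e,4))
for n,z in (("T1",.13),("T2",.13),("T3",.13),("jar",.114)): print(n,atz(t,*P[n][0],z))
for z in(.046,):
    q=np.array([atz(t,u/3+145,v/3+140,z) for u,v in((28,355),(265,197),(315,267),(76,422))]);print("car",q,q.mean(0))
    print([np.linalg.norm(q[i]-q[(i+1)%4]) for i in range(4)])
    for p in q: print(proj(s,p), (proj(s,p)-[160,150])*3)
    print(proj(s,q.mean(0)))
E
```

```text
T1 [0.6129 0.1925 0.1286] err 0.002
T2 [ 0.5925 -0.0084  0.1301] err 0.0014
T3 [ 0.5436 -0.1257  0.1274] err 0.0008
jar [0.4697 0.3334 0.1188] err 0.0027
coffee [ 0.4472 -0.0981  0.1644] err 0.0012
milk [0.5469 0.0909 0.1093] err 0.0021
tub [ 0.6688 -0.091   0.0673] err 0.001
tumb [ 0.4779 -0.0062  0.0996] err 0.0006
bL [ 0.3638 -0.2179  0.0324] err 0.0053
bT [ 0.5635 -0.2258  0.0065] err 0.0022
bR [ 0.5523 -0.5248 -0.0012] err 0.0092
bB [ 0.3554 -0.5077  0.0404] err 0.0056
fish [ 0.4737 -0.4609  0.0656] err 0.0012
garlic [ 0.4503 -0.2626  0.0495] err 0.0021
T1 [0.612  0.1931 0.13  ]
T2 [ 0.5921 -0.0078  0.13  ]
T3 [ 0.543  -0.1252  0.13  ]
jar [0.4694 0.3355 0.114 ]
car [[0.4071 0.4858 0.046 ]
 [0.5643 0.2549 0.046 ]
 [0.494  0.204  0.046 ]
 [0.3413 0.4361 0.046 ]] [0.4517 0.3452 0.046 ]
[np.float64(0.27931160584976067), np.float64(0.08686365650015061), np.float64(0.2778391494284213), np.float64(0.08250640575509066)]
[170.1707 199.0704] [ 30.512  147.2111]
[263.5614 196.0023] [310.6841 138.0068]
[262.8445 213.484 ] [308.5336 190.4519]
[166.0464 215.7615] [ 18.1393 197.2844]
[215.6882 205.8947]
```

Top and scene agree: the lids are at about z=0.13, and T1 (0.612,0.193), T2 (0.592,-0.008) and T3 (0.543,-0.125) are all within reach. The grey, green-free lids confirm the identity. The carrier fit is tight (8 mm), so I'll check its pose with a model overlay.

```bash
python3 - <<'E'
from h import *
import pickle
D=pickle.load(open("D.pkl","rb"))
def car(c,a,z0):
    d=np.array([np.cos(a),np.sin(a)]);n=np.array([-d[1],d[0]])
    r=lambda l,w,z:[np.r_[c+d*x*l/2+n*y*w/2,z0+z] for x,y in((-1,-1),(1,-1),(1,1),(-1,1))]
    return [(r(.286,.088,.046),(0,0,255)),(r(.27,.072,.046),(255,0,0)),(r(.27,.072,.008),(0,160,0))]
c,a,z0=np.array([.452,.345]),np.radians(-56.2),0.
out=[]
for n,x0,y0,w,h,S in(("top",148,200,110,85,7),("scene",155,170,115,65,6)):
    im=cv2.resize(D[n]["image"][y0:y0+h,x0:x0+w],None,fx=S,fy=S,interpolation=cv2.INTER_CUBIC)
    if n=="top": im=im[:,:]
    for q,col in car(c,a,z0):
        p=np.array([(proj(D[n],v)-[x0,y0]+.5)*S for v in q]);cv2.polylines(im,[p.astype(int)],True,col,1,cv2.LINE_AA)
    out.append(cv2.resize(im,(int(im.shape[1]*.75),int(im.shape[0]*.75))) if n=="scene" else im[:, :])
out[0]=cv2.resize(out[0],None,fx=.57,fy=.57)
W=max(o.shape[1] for o in out)
cv2.imwrite("pics/car.png",np.vstack([cv2.copyMakeBorder(o,0,0,0,W-o.shape[1],cv2.BORDER_CONSTANT) for o in out]))
t,s=D["top"],D["scene"]
print("canister",tri(t,(232,133),s,(301,140)))
q=np.array([atz(t,*p,.022) for p in((392,273.5),(393,208),(493,211),(491.5,276))]);print("board",q,q.mean(0))
E
```

```text
canister (array([0.7564, 0.2449, 0.145 ]), np.float64(0.0010952399049533653))
board [[ 0.363  -0.2168  0.022 ]
 [ 0.5602 -0.223   0.022 ]
 [ 0.5501 -0.5224  0.022 ]
 [ 0.3553 -0.5104  0.022 ]] [ 0.4571 -0.3682  0.022 ]
```

View pics/car.png

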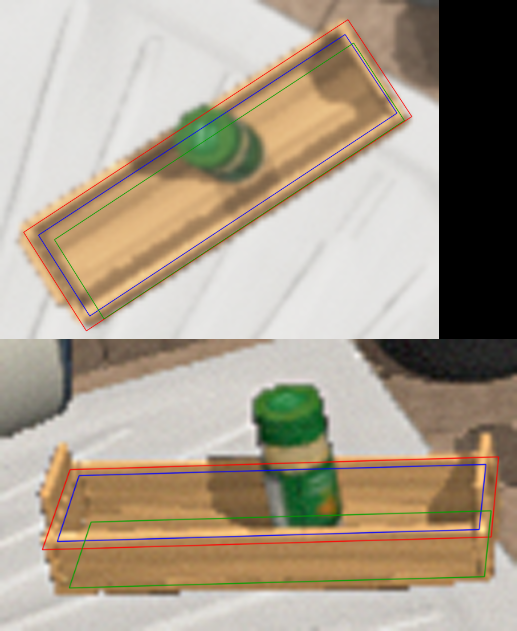

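The overlay fits to within about 3 mm: the rim in the top crop, around (25–410, 20–330), sits slightly farther out along +n. I'll use the carrier centre (0.4545,0.3465) with a long axis at -56°. Now to T1.

Emit:
send_rows(
  increments=[
    {"tx":2.9,"ty":-2.5},
    {"tx":5.8,"ty":-5.0},
    {"tx":8.7,"ty":-7.5},
    {"tx":11.6,"ty":-10.0},
    {"tx":14.5,"ty":-12.5},
  ],
  fingers=0,
  newtons=30,
)

```text
invalid input
```

Emit:
send_rows(
  increments=[
    {"tx":2.9,"ty":-2.5},
    {"tx":5.8,"ty":-5.0},
    {"tx":8.7,"ty":-7.5},
    {"tx":11.6,"ty":-10.0},
    {"tx":14.5,"ty":-12.5},
  ],
)

```text
invalid input
```

Emit:
send_rows(
  increments=[
    {"tx":2.9,"ty":-2.6},
    {"tx":5.8,"ty":-5.2},
    {"tx":8.7,"ty":-7.8},
    {"tx":11.6,"ty":-10.4},
    {"tx":14.6,"ty":-13.1},
  ],
)

```text
invalid input
```

Emit:
send_rows(
  increments=[
    {"tx":0},
    {"tx":0},
    {"tx":0},
  ],
)

```text
invalid input
```

Emit:
send_rows(
  increments=[
    {"tx":2.9,"ty":-2.5,"tz":0,"twist":0},
    {"tx":5.8,"ty":-5.0,"tz":0,"twist":0},
    {"tx":8.7,"ty":-7.5,"tz":0,"twist":0},
    {"tx":11.6,"ty":-10.0,"tz":0,"twist":0},
    {"tx":14.5,"ty":-12.5,"tz":0,"twist":0},
  ],
  fingers=0,
  newtons=30,
)

```text
time_s: 0.52
tool_pos: [0.3219, 0.4472, 0.2221]
tool_rot: [-0.465, -3.107, 0.001]
ft_force: [-0.1, 0.2, -0.5]
opening: 1.0
finger_force: 0.0
```

Emit:
send_rows(
  increments=[
    {"tx":2.9,"ty":-2.5,"tz":0,"twist":0},
    {"tx":5.8,"ty":-5.0,"tz":0,"twist":0},
    {"tx":8.7,"ty":-7.5,"tz":0,"twist":0},
    {"tx":11.6,"ty":-10.0,"tz":0,"twist":0},
    {"tx":14.5,"ty":-12.5,"tz":0,"twist":0},
  ],
)

```text
time_s: 0.93
tool_pos: [0.4671, 0.322, 0.2222]
tool_rot: [-0.466, -3.106, 0.001]
ft_force: [-0.2, 0.4, -0.3]
opening: 1.001
finger_force: 0.0
```

Emit:
send_rows(
  increments=[
    {"tx":2.9,"ty":-2.6,"tz":0,"twist":0},
    {"tx":5.8,"ty":-5.2,"tz":0,"twist":0},
    {"tx":8.7,"ty":-7.8,"tz":0,"twist":0},
    {"tx":11.6,"ty":-10.4,"tz":0,"twist":0},
    {"tx":14.6,"ty":-13.1,"tz":0,"twist":0},
  ],
)

```text
time_s: 1.35
tool_pos: [0.613, 0.1911, 0.2221]
tool_rot: [-0.466, -3.106, 0.0]
ft_force: [-0.2, -0.9, 0.5]
opening: 1.003
finger_force: 0.0
```

Emit:
send_rows(
  increments=[
    {"tx":0,"ty":0,"tz":0,"twist":0},
    {"tx":0,"ty":0,"tz":0,"twist":0},
    {"tx":0,"ty":0,"tz":0,"twist":0},
  ],
)

```text
time_s: 1.6
tool_pos: [0.6117, 0.1928, 0.2219]
tool_rot: [-0.466, -3.105, 0.0]
ft_force: [-0.5, -0.2, -0.2]
opening: 1.002
finger_force: 0.0
```

Emit:
send_rows(
  increments=[
    {"tx":0,"ty":0,"tz":-3,"twist":0},
    {"tx":0,"ty":0,"tz":-6,"twist":0},
    {"tx":0,"ty":0,"tz":-9,"twist":0},
    {"tx":0,"ty":0,"tz":-11,"twist":0},
    {"tx":0,"ty":0,"tz":-12.2,"twist":0},
  ],
)

```text
time_s: 2.02
tool_pos: [0.6096, 0.194, 0.0974]
tool_rot: [-0.462, -3.103, 0.002]
ft_force: [0.4, 0.4, -0.7]
opening: 0.998
finger_force: 0.0
```

Emit:
send_rows(
  increments=[
    {"tx":0,"ty":0,"tz":0,"twist":0},
    {"tx":0,"ty":0,"tz":0,"twist":0},
    {"tx":0,"ty":0,"tz":0,"twist":0},
    {"tx":0,"ty":0,"tz":0,"twist":0},
    {"tx":0,"ty":0,"tz":0,"twist":0},
  ],
  fingers=1,
  newtons=30,
)

```text
time_s: 2.43
tool_pos: [0.613, 0.1933, 0.103]
tool_rot: [0.465, 3.104, 0.003]
ft_force: [-0.4, 1.9, 2.0]
opening: 0.659
finger_force: 1.0
```

Emit:
send_rows(
  increments=[
    {"tx":0,"ty":0,"tz":0,"twist":0},
    {"tx":0,"ty":0,"tz":0,"twist":0},
    {"tx":0,"ty":0,"tz":0,"twist":0},
    {"tx":0,"ty":0,"tz":0,"twist":0},
    {"tx":0,"ty":0,"tz":0,"twist":0},
  ],
)

```text
time_s: 2.85
tool_pos: [0.6131, 0.1934, 0.1028]
tool_rot: [0.465, 3.104, 0.004]
ft_force: [0.3, 3.0, 5.5]
opening: 0.633
finger_force: 30.0
```

Emit:
send_rows(
  increments=[
    {"tx":0,"ty":0,"tz":1.5,"twist":0},
    {"tx":0,"ty":0,"tz":5,"twist":0},
    {"tx":0,"ty":0,"tz":9,"twist":0},
    {"tx":0,"ty":0,"tz":13,"twist":0},
    {"tx":0,"ty":0,"tz":16,"twist":0},
  ],
)

```text
time_s: 3.27
tool_pos: [0.6117, 0.1921, 0.2626]
tool_rot: [-0.467, -3.106, 0.001]
ft_force: [0.9, 0.0, -3.7]
opening: 0.637
finger_force: 29.9
```

Emit:
send_rows(
  increments=[
    {"tx":0,"ty":0,"tz":0,"twist":0},
    {"tx":0,"ty":0,"tz":0,"twist":0},
    {"tx":0,"ty":0,"tz":0,"twist":0},
    {"tx":0,"ty":0,"tz":0,"twist":0},
    {"tx":0,"ty":0,"tz":0,"twist":0},
  ],
)

```text
time_s: 3.68
tool_pos: [0.6113, 0.1923, 0.2567]
tool_rot: [-0.465, -3.101, 0.004]
ft_force: [-0.3, -0.3, -4.8]
opening: 0.637
finger_force: 29.9
```

Emit:
send_rows(
  increments=[
    {"tx":0,"ty":0,"tz":0,"twist":0},
    {"tx":0,"ty":0,"tz":0,"twist":0},
  ],
)

```text
time_s: 3.85
tool_pos: [0.6117, 0.1925, 0.2591]
tool_rot: [-0.466, -3.105, 0.001]
ft_force: [0.2, 0.4, -4.6]
opening: 0.634
finger_force: 29.9
```

It weighs 4.6–4.8 N, so T1 is full. It goes to the left slot of the carrier.

Emit:
send_rows(
  increments=[
    {"tx":-2,"ty":2.1,"tz":0,"twist":-4},
    {"tx":-4,"ty":4.2,"tz":0,"twist":-8},
    {"tx":-6,"ty":6.3,"tz":0,"twist":-12},
    {"tx":-8,"ty":8.4,"tz":0,"twist":-16},
    {"tx":-10,"ty":10.6,"tz":0,"twist":-20},
  ],
)

```text
time_s: 4.27
tool_pos: [0.511, 0.2992, 0.2604]
tool_rot: [-1.004, -2.977, 0.0]
ft_force: [-0.0, -0.0, -4.7]
opening: 0.633
finger_force: 30.0
```

Emit:
send_rows(
  increments=[
    {"tx":-2,"ty":2.1,"tz":0,"twist":-4},
    {"tx":-4,"ty":4.2,"tz":0,"twist":-8},
    {"tx":-6,"ty":6.5,"tz":0,"twist":-12},
    {"tx":-8,"ty":8.8,"tz":0,"twist":-16},
    {"tx":-9.6,"ty":10.6,"tz":0,"twist":-19},
  ],
)

```text
time_s: 4.68
tool_pos: [0.4142, 0.4061, 0.2606]
tool_rot: [-1.479, -2.771, -0.001]
ft_force: [0.1, -0.0, -5.9]
opening: 0.637
finger_force: 30.0
```

Emit:
send_rows(
  increments=[
    {"tx":0,"ty":0,"tz":0,"twist":0},
    {"tx":0,"ty":0,"tz":0,"twist":0},
    {"tx":0,"ty":0,"tz":0,"twist":0},
    {"tx":0,"ty":0,"tz":0,"twist":0},
  ],
)

```text
time_s: 5.02
tool_pos: [0.4167, 0.4039, 0.2605]
tool_rot: [1.477, 2.772, -0.0]
ft_force: [-0.8, 0.8, -5.4]
opening: 0.636
finger_force: 30.0
```

```bash
python3 - <<'E'
from h import *
from scipy.spatial.transform import Rotation as R
o=observe();y=R.from_rotvec(o["tool_rot"]).as_matrix()[:2,1];print(o["tool_pos"],np.degrees(np.arctan2(y[1],y[0])),o["ft_force"])
d=get_image("top");x0,y0=130,180
im=cv2.resize(d["image"][y0:y0+110,x0:x0+140],None,fx=4,fy=4,interpolation=cv2.INTER_CUBIC)
d2=get_image("scene")
i2=cv2.resize(d2["image"][90:240,100:290],None,fx=3,fy=3,interpolation=cv2.INTER_CUBIC)[:,:560]
i2=cv2.resize(i2,None,fx=.33*2,fy=.33*2)
i2=cv2.copyMakeBorder(i2[:,:560],0,0,0,max(0,560-i2.shape[1]),cv2.BORDER_CONSTANT)
cv2.imwrite("pics/p1.png",np.vstack([im[:300],i2])[:600])
E
```

```text
[0.4167 0.4039 0.2605] 33.89966073786259 [-0.7898  0.8256 -5.3672]
```

Emit:
send_rows(
  increments=[
    {"tx":0,"ty":0,"tz":-3,"twist":0},
    {"tx":0,"ty":0,"tz":-6,"twist":0},
    {"tx":0,"ty":0,"tz":-9,"twist":0},
    {"tx":0,"ty":0,"tz":-11.5,"twist":0},
    {"tx":0,"ty":0,"tz":-13,"twist":0},
  ],
)

```text
time_s: 5.53
tool_pos: [0.4156, 0.4029, 0.1265]
tool_rot: [-1.477, -2.771, 0.007]
ft_force: [-0.4, -0.0, -5.8]
opening: 0.638
finger_force: 30.0
```

Emit:
send_rows(
  increments=[
    {"tx":0,"ty":0,"tz":-0.2,"twist":0},
    {"tx":0,"ty":0,"tz":-0.4,"twist":0},
    {"tx":0,"ty":0,"tz":-0.6,"twist":0},
    {"tx":0,"ty":0,"tz":-0.8,"twist":0},
    {"tx":0,"ty":0,"tz":-1,"twist":0},
  ],
)

```text
time_s: 5.95
tool_pos: [0.4168, 0.4051, 0.1224]
tool_rot: [1.476, 2.772, 0.004]
ft_force: [-0.8, 0.7, -5.1]
opening: 0.634
finger_force: 30.0
```

Emit:
send_rows(
  increments=[
    {"tx":0,"ty":0,"tz":-0.1,"twist":0},
    {"tx":0,"ty":0,"tz":-0.2,"twist":0},
    {"tx":0,"ty":0,"tz":-0.3,"twist":0},
  ],
)

```text
time_s: 6.2
tool_pos: [0.4161, 0.4047, 0.118]
tool_rot: [1.476, 2.773, 0.001]
ft_force: [-0.0, 0.9, -6.3]
opening: 0.635
finger_force: 30.0
```

Emit:
send_rows(
  increments=[
    {"tx":0,"ty":0,"tz":-0.1,"twist":0},
    {"tx":0,"ty":0,"tz":-0.2,"twist":0},
    {"tx":0,"ty":0,"tz":-0.3,"twist":0},
  ],
)

```text
time_s: 6.45
tool_pos: [0.4161, 0.4046, 0.1146]
tool_rot: [1.476, 2.773, 0.0]
ft_force: [0.4, -0.6, -5.0]
opening: 0.634
finger_force: 30.0
```

Emit:
send_rows(
  increments=[
    {"tx":0,"ty":0,"tz":-0.1,"twist":0},
    {"tx":0,"ty":0,"tz":-0.2,"twist":0},
    {"tx":0,"ty":0,"tz":-0.2,"twist":0},
  ],
)

```text
time_s: 6.7
tool_pos: [0.4161, 0.4046, 0.1128]
tool_rot: [1.476, 2.773, 0.0]
ft_force: [-0.0, -1.1, -5.1]
opening: 0.631
finger_force: 30.0
```

Emit:
send_rows(
  increments=[
    {"tx":0,"ty":0,"tz":-0.1,"twist":0},
    {"tx":0,"ty":0,"tz":-0.2,"twist":0},
    {"tx":0,"ty":0,"tz":-0.2,"twist":0},
  ],
)

```text
time_s: 6.95
tool_pos: [0.4163, 0.4046, 0.1127]
tool_rot: [1.476, 2.772, 0.002]
ft_force: [-2.2, -2.9, 4.9]
opening: 0.631
finger_force: 30.0
```

Emit:
send_rows(
  increments=[
    {"tx":0,"ty":0,"tz":-0.1,"twist":0},
    {"tx":0,"ty":0,"tz":-0.1,"twist":0},
  ],
)

```text
time_s: 7.12
tool_pos: [0.4163, 0.4046, 0.1126]
tool_rot: [1.476, 2.772, 0.003]
ft_force: [-3.0, -3.8, 9.1]
opening: 0.635
finger_force: 30.0
```

Emit:
send_rows(
  increments=[
    {"tx":0,"ty":0,"tz":0.2,"twist":0},
    {"tx":0,"ty":0,"tz":0.2,"twist":0},
    {"tx":0,"ty":0,"tz":0.2,"twist":0},
    {"tx":0,"ty":0,"tz":0.2,"twist":0},
    {"tx":0,"ty":0,"tz":0.2,"twist":0},
  ],
  fingers=0,
)

```text
time_s: 7.53
tool_pos: [0.4161, 0.4047, 0.1114]
tool_rot: [-1.476, -2.773, 0.0]
ft_force: [-0.5, -0.0, 0.1]
opening: 0.973
finger_force: 0.0
```

Emit:
send_rows(
  increments=[
    {"tx":0,"ty":0,"tz":1,"twist":0},
    {"tx":0,"ty":0,"tz":3,"twist":0},
    {"tx":0,"ty":0,"tz":6,"twist":0},
    {"tx":0,"ty":0,"tz":9,"twist":0},
    {"tx":0,"ty":0,"tz":12,"twist":0},
  ],
)

```text
time_s: 7.95
tool_pos: [0.4158, 0.4045, 0.2335]
tool_rot: [-1.476, -2.773, 0.0]
ft_force: [0.3, 0.6, -0.0]
opening: 1.0
finger_force: 0.0
```

Emit:
send_rows(
  increments=[
    {"tx":1.4,"ty":-3.4,"tz":0,"twist":0},
    {"tx":2.8,"ty":-6.8,"tz":0,"twist":0},
    {"tx":4.2,"ty":-10.2,"tz":0,"twist":0},
    {"tx":5.6,"ty":-13.6,"tz":0,"twist":0},
    {"tx":7,"ty":-17,"tz":0,"twist":0},
  ],
)

```text
time_s: 8.37
tool_pos: [0.4864, 0.2332, 0.2325]
tool_rot: [1.475, 2.773, 0.001]
ft_force: [0.4, 0.4, -0.5]
opening: 1.0
finger_force: 0.0
```

Emit:
send_rows(
  increments=[
    {"tx":1.4,"ty":-3.4,"tz":0,"twist":0},
    {"tx":2.8,"ty":-6.8,"tz":0,"twist":0},
    {"tx":4.2,"ty":-10.2,"tz":0,"twist":0},
    {"tx":5.6,"ty":-13.6,"tz":0,"twist":0},
    {"tx":7,"ty":-17,"tz":0,"twist":0},
  ],
)

```text
time_s: 8.78
tool_pos: [0.5565, 0.0628, 0.2326]
tool_rot: [1.476, 2.772, 0.001]
ft_force: [0.2, 0.9, -0.6]
opening: 1.005
finger_force: 0.0
```

Emit:
send_rows(
  increments=[
    {"tx":1.8,"ty":-3.5,"tz":0,"twist":0},
    {"tx":3.6,"ty":-7.2,"tz":0,"twist":0},
    {"tx":3.6,"ty":-7.2,"tz":0,"twist":0},
    {"tx":3.6,"ty":-7.2,"tz":0,"twist":0},
    {"tx":3.6,"ty":-7.2,"tz":0,"twist":0},
  ],
)

```text
time_s: 9.2
tool_pos: [0.592, -0.0071, 0.232]
tool_rot: [-1.477, -2.772, -0.001]
ft_force: [0.3, 0.3, 0.1]
opening: 1.002
finger_force: 0.0
```

```bash
python3 - <<'E'
from h import *
o=observe();print(o["time_s"],o["tool_pos"],o["ft_force"])
d=get_image("top");e=get_image("scene")
a=cv2.resize(d["image"][170:290,130:310],None,fx=3,fy=3,interpolation=cv2.INTER_CUBIC)
b=cv2.resize(e["image"][130:250,130:310],None,fx=2,fy=2,interpolation=cv2.INTER_CUBIC)
b=cv2.copyMakeBorder(b,0,0,0,a.shape[1]-b.shape[1],cv2.BORDER_CONSTANT)
cv2.imwrite("pics/p2.png",np.vstack([a,b]))
E
```

```text
9.2 [ 0.592  -0.0071  0.232 ] [0.2537 0.3219 0.1498]
```

View pics/p2.png

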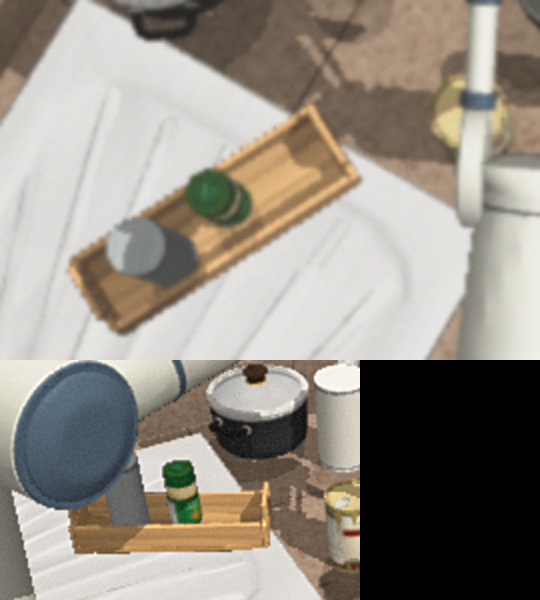

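T1 stands upright in the left half of the carrier (lid at crop (137,247), jar at (213,195), not moved). Now I'll grasp T2.

Emit:
send_rows(
  increments=[
    {"tx":0,"ty":0,"tz":-3,"twist":0},
    {"tx":0,"ty":0,"tz":-6,"twist":0},
    {"tx":0,"ty":0,"tz":-9,"twist":0},
    {"tx":0,"ty":0,"tz":-11.5,"twist":0},
    {"tx":0,"ty":0,"tz":-13.1,"twist":0},
  ],
)

```text
time_s: 9.72
tool_pos: [0.5904, -0.0055, 0.0977]
tool_rot: [-1.471, -2.772, 0.002]
ft_force: [0.3, 0.6, -1.0]
opening: 1.005
finger_force: 0.0
```

Emit:
send_rows(
  increments=[
    {"tx":0,"ty":0,"tz":0,"twist":0},
    {"tx":0,"ty":0,"tz":0,"twist":0},
    {"tx":0,"ty":0,"tz":0,"twist":0},
    {"tx":0,"ty":0,"tz":0,"twist":0},
    {"tx":0,"ty":0,"tz":0,"twist":0},
  ],
  fingers=1,
)

```text
time_s: 10.13
tool_pos: [0.5931, -0.0071, 0.1029]
tool_rot: [1.474, 2.77, 0.003]
ft_force: [-0.3, 0.2, -0.3]
opening: 0.664
finger_force: 0.3
```

Emit:
send_rows(
  increments=[
    {"tx":0,"ty":0,"tz":0,"twist":0},
    {"tx":0,"ty":0,"tz":0,"twist":0},
    {"tx":0,"ty":0,"tz":0,"twist":0},
    {"tx":0,"ty":0,"tz":0,"twist":0},
  ],
)

```text
time_s: 10.47
tool_pos: [0.5932, -0.0073, 0.1028]
tool_rot: [1.475, 2.77, 0.003]
ft_force: [1.3, 0.7, 5.6]
opening: 0.64
finger_force: 30.0
```

Emit:
send_rows(
  increments=[
    {"tx":0,"ty":0,"tz":1.5,"twist":0},
    {"tx":0,"ty":0,"tz":5,"twist":0},
    {"tx":0,"ty":0,"tz":9,"twist":0},
    {"tx":0,"ty":0,"tz":13,"twist":0},
    {"tx":0,"ty":0,"tz":17,"twist":0},
  ],
)

```text
time_s: 10.88
tool_pos: [0.5914, -0.0076, 0.2717]
tool_rot: [-1.476, -2.771, 0.001]
ft_force: [1.3, -0.6, -1.1]
opening: 0.642
finger_force: 29.9
```

Emit:
send_rows(
  increments=[
    {"tx":0,"ty":0,"tz":2,"twist":0},
    {"tx":0,"ty":0,"tz":2,"twist":0},
    {"tx":0,"ty":0,"tz":2,"twist":0},
    {"tx":0,"ty":0,"tz":2,"twist":0},
    {"tx":0,"ty":0,"tz":2,"twist":0},
  ],
)

```text
time_s: 11.3
tool_pos: [0.5915, -0.0074, 0.2873]
tool_rot: [-1.474, -2.769, 0.003]
ft_force: [-0.3, -0.2, -1.3]
opening: 0.647
finger_force: 29.9
```

Emit:
send_rows(
  increments=[
    {"tx":0,"ty":0,"tz":0,"twist":0},
    {"tx":0,"ty":0,"tz":0,"twist":0},
  ],
)

```text
time_s: 11.47
tool_pos: [0.5917, -0.0074, 0.2887]
tool_rot: [-1.475, -2.771, 0.002]
ft_force: [-0.5, -0.7, -1.9]
opening: 0.644
finger_force: 29.9
```

T2 weighs about 1.5 N, so it is empty and goes on the board at (0.51,-0.35).

Emit:
send_rows(
  increments=[
    {"tx":-0.8,"ty":-3.4,"tz":0,"twist":0},
    {"tx":-1.6,"ty":-6.8,"tz":0,"twist":0},
    {"tx":-2.4,"ty":-10.2,"tz":0,"twist":0},
    {"tx":-3.2,"ty":-13.6,"tz":0,"twist":0},
    {"tx":-4.1,"ty":-17,"tz":0,"twist":0},
  ],
)

```text
time_s: 11.88
tool_pos: [0.5504, -0.1787, 0.2899]
tool_rot: [-1.475, -2.773, 0.0]
ft_force: [-0.2, -0.2, -1.7]
opening: 0.643
finger_force: 29.9
```

Emit:
send_rows(
  increments=[
    {"tx":-0.8,"ty":-3.4,"tz":0,"twist":0},
    {"tx":-1.6,"ty":-6.8,"tz":0,"twist":0},
    {"tx":-2.4,"ty":-10.2,"tz":0,"twist":0},
    {"tx":-3.2,"ty":-13.6,"tz":0,"twist":0},
    {"tx":-4.1,"ty":-17.2,"tz":0,"twist":0},
  ],
)

```text
time_s: 12.3
tool_pos: [0.5094, -0.3507, 0.29]
tool_rot: [-1.475, -2.773, -0.001]
ft_force: [0.7, 0.3, -1.2]
opening: 0.644
finger_force: 29.9
```

Emit:
send_rows(
  increments=[
    {"tx":0,"ty":0,"tz":0,"twist":0},
    {"tx":0,"ty":0,"tz":-3,"twist":0},
    {"tx":0,"ty":0,"tz":-6,"twist":0},
    {"tx":0,"ty":0,"tz":-9,"twist":0},
    {"tx":0,"ty":0,"tz":-12,"twist":0},
  ],
)

```text
time_s: 12.72
tool_pos: [0.5098, -0.349, 0.1687]
tool_rot: [-1.476, -2.772, -0.0]
ft_force: [0.8, -0.4, -0.9]
opening: 0.644
finger_force: 29.9
```

Emit:
send_rows(
  increments=[
    {"tx":0,"ty":0,"tz":-1.5,"twist":0},
    {"tx":0,"ty":0,"tz":-2.2,"twist":0},
    {"tx":0,"ty":0,"tz":-2.8,"twist":0},
    {"tx":0,"ty":0,"tz":-3,"twist":0},
    {"tx":0,"ty":0,"tz":-3,"twist":0},
  ],
)

```text
time_s: 13.13
tool_pos: [0.5104, -0.3495, 0.1415]
tool_rot: [1.476, 2.772, -0.0]
ft_force: [0.3, -1.2, -1.8]
opening: 0.646
finger_force: 29.9
```

Emit:
send_rows(
  increments=[
    {"tx":0,"ty":0,"tz":-0.4,"twist":0},
    {"tx":0,"ty":0,"tz":-0.7,"twist":0},
    {"tx":0,"ty":0,"tz":-0.9,"twist":0},
    {"tx":0,"ty":0,"tz":-1.1,"twist":0},
    {"tx":0,"ty":0,"tz":-1.2,"twist":0},
  ],
)

```text
time_s: 13.55
tool_pos: [0.51, -0.3494, 0.1284]
tool_rot: [-1.476, -2.773, -0.0]
ft_force: [0.1, 0.7, -0.8]
opening: 0.637
finger_force: 29.9
```

Emit:
send_rows(
  increments=[
    {"tx":0,"ty":0,"tz":-0.1,"twist":0},
    {"tx":0,"ty":0,"tz":-0.2,"twist":0},
    {"tx":0,"ty":0,"tz":-0.3,"twist":0},
    {"tx":0,"ty":0,"tz":-0.3,"twist":0},
  ],
)

```text
time_s: 13.88
tool_pos: [0.51, -0.3493, 0.1254]
tool_rot: [-1.476, -2.773, -0.0]
ft_force: [-0.6, 0.5, -2.4]
opening: 0.642
finger_force: 29.9
```

Emit:
send_rows(
  increments=[
    {"tx":0,"ty":0,"tz":-0.1,"twist":0},
    {"tx":0,"ty":0,"tz":-0.2,"twist":0},
    {"tx":0,"ty":0,"tz":-0.2,"twist":0},
  ],
)

```text
time_s: 14.13
tool_pos: [0.5104, -0.3497, 0.1249]
tool_rot: [1.476, 2.771, -0.001]
ft_force: [-0.7, 0.5, 4.3]
opening: 0.64
finger_force: 29.9
```

Emit:
send_rows(
  increments=[
    {"tx":0,"ty":0,"tz":0.1,"twist":0},
    {"tx":0,"ty":0,"tz":0.1,"twist":0},
    {"tx":0,"ty":0,"tz":0.1,"twist":0},
    {"tx":0,"ty":0,"tz":0.1,"twist":0},
    {"tx":0,"ty":0,"tz":0.1,"twist":0},
  ],
  fingers=0,
)

```text
time_s: 14.55
tool_pos: [0.51, -0.3493, 0.1243]
tool_rot: [-1.476, -2.773, -0.0]
ft_force: [0.6, 0.3, -0.4]
opening: 0.977
finger_force: 0.0
```

Emit:
send_rows(
  increments=[
    {"tx":0,"ty":0,"tz":1,"twist":0},
    {"tx":0,"ty":0,"tz":3,"twist":0},
    {"tx":0,"ty":0,"tz":6,"twist":0},
    {"tx":0,"ty":0,"tz":9,"twist":0},
    {"tx":0,"ty":0,"tz":11,"twist":0},
  ],
)

```text
time_s: 14.97
tool_pos: [0.5103, -0.3496, 0.2388]
tool_rot: [1.475, 2.77, -0.001]
ft_force: [-0.5, -0.4, 0.3]
opening: 1.0
finger_force: 0.0
```

Emit:
send_rows(
  increments=[
    {"tx":0.5,"ty":3.5,"tz":0,"twist":0},
    {"tx":1,"ty":7,"tz":0,"twist":0},
    {"tx":1.5,"ty":10.5,"tz":0,"twist":0},
    {"tx":2,"ty":14,"tz":0,"twist":0},
    {"tx":2.5,"ty":17.5,"tz":0,"twist":0},
  ],
)

```text
time_s: 15.38
tool_pos: [0.535, -0.1729, 0.2356]
tool_rot: [1.477, 2.772, 0.0]
ft_force: [-0.6, -0.0, -0.7]
opening: 1.002
finger_force: 0.0
```

Emit:
send_rows(
  increments=[
    {"tx":0.4,"ty":2.5,"tz":0,"twist":0},
    {"tx":0.8,"ty":4.9,"tz":0,"twist":0},
    {"tx":0.8,"ty":4.9,"tz":0,"twist":0},
    {"tx":0.8,"ty":4.9,"tz":0,"twist":0},
    {"tx":0.8,"ty":4.9,"tz":0,"twist":0},
  ],
)

```text
time_s: 15.8
tool_pos: [0.543, -0.1259, 0.2351]
tool_rot: [1.476, 2.772, -0.001]
ft_force: [0.4, -0.3, 0.1]
opening: 0.998
finger_force: 0.0
```

Emit:
send_rows(
  increments=[
    {"tx":0,"ty":0,"tz":-3,"twist":0},
    {"tx":0,"ty":0,"tz":-6,"twist":0},
    {"tx":0,"ty":0,"tz":-9,"twist":0},
    {"tx":0,"ty":0,"tz":-11.5,"twist":0},
    {"tx":0,"ty":0,"tz":-13.3,"twist":0},
  ],
)

```text
time_s: 16.22
tool_pos: [0.5417, -0.1268, 0.0986]
tool_rot: [-1.478, -2.769, 0.002]
ft_force: [0.9, 0.1, -0.1]
opening: 0.997
finger_force: 0.0
```

Emit:
send_rows(
  increments=[
    {"tx":0,"ty":0,"tz":0,"twist":0},
    {"tx":0,"ty":0,"tz":0,"twist":0},
    {"tx":0,"ty":0,"tz":0,"twist":0},
    {"tx":0,"ty":0,"tz":0,"twist":0},
    {"tx":0,"ty":0,"tz":0,"twist":0},
  ],
  fingers=1,
)

```text
time_s: 16.63
tool_pos: [0.5441, -0.1259, 0.1038]
tool_rot: [1.475, 2.77, 0.001]
ft_force: [0.9, -1.2, 0.1]
opening: 0.66
finger_force: 0.3
```

Emit:
send_rows(
  increments=[
    {"tx":0,"ty":0,"tz":0,"twist":0},
    {"tx":0,"ty":0,"tz":0,"twist":0},
    {"tx":0,"ty":0,"tz":0,"twist":0},
    {"tx":0,"ty":0,"tz":0,"twist":0},
  ],
)

```text
time_s: 16.97
tool_pos: [0.5441, -0.1256, 0.1036]
tool_rot: [1.474, 2.77, 0.001]
ft_force: [1.0, 0.3, 5.5]
opening: 0.637
finger_force: 30.0
```

Emit:
send_rows(
  increments=[
    {"tx":0,"ty":0,"tz":1.5,"twist":0},
    {"tx":0,"ty":0,"tz":5,"twist":0},
    {"tx":0,"ty":0,"tz":9,"twist":0},
    {"tx":0,"ty":0,"tz":13,"twist":0},
    {"tx":0,"ty":0,"tz":17,"twist":0},
  ],
)

```text
time_s: 17.38
tool_pos: [0.5424, -0.1252, 0.2728]
tool_rot: [-1.475, -2.772, 0.001]
ft_force: [0.4, -0.6, -1.9]
opening: 0.637
finger_force: 30.0
```

Emit:
send_rows(
  increments=[
    {"tx":0,"ty":0,"tz":2,"twist":0},
    {"tx":0,"ty":0,"tz":2,"twist":0},
    {"tx":0,"ty":0,"tz":2,"twist":0},
    {"tx":0,"ty":0,"tz":2,"twist":0},
    {"tx":0,"ty":0,"tz":2,"twist":0},
  ],
)

```text
time_s: 17.8
tool_pos: [0.5425, -0.1252, 0.2885]
tool_rot: [-1.474, -2.769, 0.002]
ft_force: [0.4, 0.5, -1.8]
opening: 0.639
finger_force: 30.0
```

Emit:
send_rows(
  increments=[
    {"tx":0,"ty":0,"tz":0,"twist":0},
    {"tx":0,"ty":0,"tz":0,"twist":0},
  ],
)

```text
time_s: 17.97
tool_pos: [0.5427, -0.1253, 0.2898]
tool_rot: [-1.475, -2.77, 0.001]
ft_force: [0.3, 0.6, -0.1]
opening: 0.64
finger_force: 30.0
```

T3 weighs about 1.3 N, so it is empty too and goes on the board at (0.41,-0.355).

Emit:
send_rows(
  increments=[
    {"tx":-1.6,"ty":-2.8,"tz":0,"twist":0},
    {"tx":-3.2,"ty":-5.6,"tz":0,"twist":0},
    {"tx":-4.8,"ty":-8.4,"tz":0,"twist":0},
    {"tx":-6.4,"ty":-11.2,"tz":0,"twist":0},
    {"tx":-8,"ty":-14,"tz":0,"twist":0},
  ],
)

```text
time_s: 18.38
tool_pos: [0.462, -0.2663, 0.291]
tool_rot: [-1.475, -2.773, -0.0]
ft_force: [-0.1, -0.2, -2.1]
opening: 0.638
finger_force: 30.0
```

Emit:
send_rows(
  increments=[
    {"tx":-1.8,"ty":-3,"tz":0,"twist":0},
    {"tx":-3.6,"ty":-6,"tz":0,"twist":0},
    {"tx":-5.3,"ty":-9,"tz":0,"twist":0},
    {"tx":-5.3,"ty":-9,"tz":0,"twist":0},
    {"tx":-5.3,"ty":-9,"tz":0,"twist":0},
  ],
)

```text
time_s: 18.8
tool_pos: [0.4089, -0.3566, 0.2906]
tool_rot: [-1.48, -2.769, -0.001]
ft_force: [1.0, 1.0, -2.4]
opening: 0.639
finger_force: 30.0
```

Emit:
send_rows(
  increments=[
    {"tx":0,"ty":0,"tz":-3,"twist":0},
    {"tx":0,"ty":0,"tz":-6,"twist":0},
    {"tx":0,"ty":0,"tz":-9,"twist":0},
    {"tx":0,"ty":0,"tz":-12,"twist":0},
    {"tx":0,"ty":0,"tz":-14,"twist":0},
  ],
)

```text
time_s: 19.22
tool_pos: [0.41, -0.3532, 0.1479]
tool_rot: [-1.472, -2.771, -0.003]
ft_force: [-1.6, 0.7, -2.6]
opening: 0.642
finger_force: 30.0
```

Emit:
send_rows(
  increments=[
    {"tx":0,"ty":0,"tz":-0.4,"twist":0},
    {"tx":0,"ty":0,"tz":-0.8,"twist":0},
    {"tx":0,"ty":0,"tz":-1.1,"twist":0},
    {"tx":0,"ty":0,"tz":-1.4,"twist":0},
    {"tx":0,"ty":0,"tz":-1.6,"twist":0},
  ],
)

```text
time_s: 19.63
tool_pos: [0.4108, -0.3557, 0.1371]
tool_rot: [1.475, 2.771, -0.001]
ft_force: [-0.2, -0.5, -0.8]
opening: 0.643
finger_force: 30.0
```

Emit:
send_rows(
  increments=[
    {"tx":0,"ty":0,"tz":-0.3,"twist":0},
    {"tx":0,"ty":0,"tz":-0.5,"twist":0},
    {"tx":0,"ty":0,"tz":-0.6,"twist":0},
    {"tx":0,"ty":0,"tz":-0.7,"twist":0},
    {"tx":0,"ty":0,"tz":-0.8,"twist":0},
  ],
)

```text
time_s: 20.05
tool_pos: [0.4101, -0.3555, 0.1277]
tool_rot: [1.476, 2.773, -0.0]
ft_force: [0.1, 0.4, -1.4]
opening: 0.637
finger_force: 30.0
```

Emit:
send_rows(
  increments=[
    {"tx":0,"ty":0,"tz":-0.1,"twist":0},
    {"tx":0,"ty":0,"tz":-0.2,"twist":0},
    {"tx":0,"ty":0,"tz":-0.2,"twist":0},
    {"tx":0,"ty":0,"tz":-0.2,"twist":0},
  ],
)

```text
time_s: 20.38
tool_pos: [0.4101, -0.3554, 0.1258]
tool_rot: [1.476, 2.773, -0.0]
ft_force: [-0.1, -0.7, -1.4]
opening: 0.643
finger_force: 30.0
```

Emit:
send_rows(
  increments=[
    {"tx":0,"ty":0,"tz":-0.1,"twist":0},
    {"tx":0,"ty":0,"tz":-0.2,"twist":0},
    {"tx":0,"ty":0,"tz":-0.2,"twist":0},
  ],
)

```text
time_s: 20.63
tool_pos: [0.4105, -0.356, 0.1257]
tool_rot: [1.475, 2.77, -0.002]
ft_force: [-0.5, 1.1, 6.0]
opening: 0.635
finger_force: 30.0
```

Contact. I'll release, rise, move aside and check.

Emit:
send_rows(
  increments=[
    {"tx":0,"ty":0,"tz":0.1,"twist":0},
    {"tx":0,"ty":0,"tz":0.1,"twist":0},
    {"tx":0,"ty":0,"tz":0.1,"twist":0},
    {"tx":0,"ty":0,"tz":0.1,"twist":0},
    {"tx":0,"ty":0,"tz":0.1,"twist":0},
  ],
  fingers=0,
)

```text
time_s: 21.05
tool_pos: [0.4099, -0.3553, 0.1242]
tool_rot: [-1.476, -2.772, -0.0]
ft_force: [0.6, -0.2, 0.1]
opening: 0.975
finger_force: 0.0
```

Emit:
send_rows(
  increments=[
    {"tx":0,"ty":0,"tz":1,"twist":0},
    {"tx":0,"ty":0,"tz":3,"twist":0},
    {"tx":0,"ty":0,"tz":6,"twist":0},
    {"tx":0,"ty":0,"tz":9,"twist":0},
    {"tx":0,"ty":0,"tz":12,"twist":0},
  ],
)

```text
time_s: 21.47
tool_pos: [0.4098, -0.3552, 0.2465]
tool_rot: [-1.476, -2.773, 0.0]
ft_force: [0.5, -0.2, 0.6]
opening: 0.998
finger_force: 0.0
```

Emit:
send_rows(
  increments=[
    {"tx":0.6,"ty":3.5,"tz":0.5,"twist":0},
    {"tx":1.2,"ty":7,"tz":1,"twist":0},
    {"tx":1.8,"ty":10.5,"tz":1.5,"twist":0},
    {"tx":2.4,"ty":14,"tz":2,"twist":0},
    {"tx":3,"ty":17.5,"tz":2,"twist":0},
  ],
)

```text
time_s: 21.88
tool_pos: [0.4402, -0.179, 0.2667]
tool_rot: [1.476, 2.77, 0.0]
ft_force: [0.7, 0.5, 0.3]
opening: 0.995
finger_force: 0.0
```

Emit:
send_rows(
  increments=[
    {"tx":0.6,"ty":3.5,"tz":0.5,"twist":0},
    {"tx":1.2,"ty":7,"tz":1,"twist":0},
    {"tx":1.8,"ty":10.5,"tz":1.5,"twist":0},
    {"tx":2.4,"ty":14,"tz":2,"twist":0},
    {"tx":2.4,"ty":14,"tz":2,"twist":0},
  ],
)

```text
time_s: 22.3
tool_pos: [0.4646, -0.0353, 0.2867]
tool_rot: [1.467, 2.776, 0.005]
ft_force: [0.3, -0.2, 0.5]
opening: 0.996
finger_force: 0.0
```

```bash
python3 - <<'E'
from h import *
o=observe();print(o["time_s"],o["tool_pos"],o["ft_force"])
cv2.imwrite("pics/f.png",np.hstack([cv2.resize(get_image("top")["image"][130:330,130:530],(800,400))]))
b=get_image("scene")["image"][140:370,150:550];a=cv2.imread("pics/f.png")
cv2.imwrite("pics/f.png",np.vstack([cv2.resize(a,(640,320)),cv2.copyMakeBorder(b,0,0,0,240,cv2.BORDER_CONSTANT)]))
E
```

```text
22.3 [ 0.4646 -0.0353  0.2867] [ 0.2805 -0.1689  0.515 ]
```

View pics/f.png

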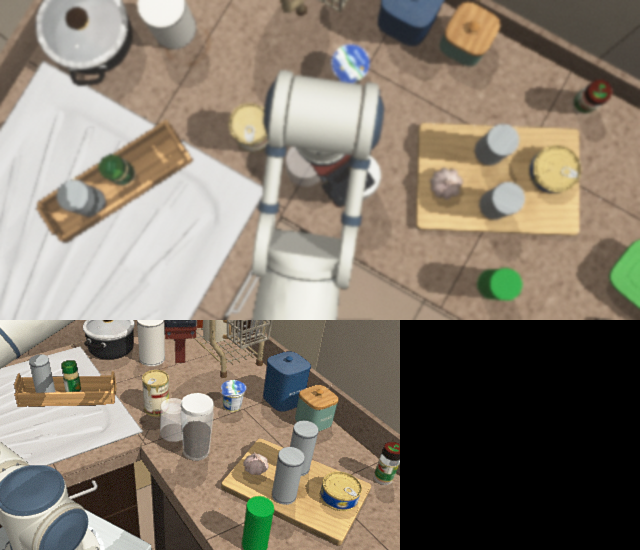

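The picture shows T1 upright in the carrier (top (80,195)) and the two empty tins upright on the board (top (502,140) and (507,197)). Everything else is in place and the gripper is clear.

```bash
python3 -c "
from plant import *
print(finish_job())"
```

```text
the job is handed in; nothing more can be done
None
```

The job is handed in: the one full tin (about 0.5 kg) stands upright in the carrier, the two empty tins stand upright on the chopping board, and the final picture showed nothing else moved; the hand-in returned no verdict.

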